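Feel along a glued frame corner

TASK

Feel the glued wooden L-shaped frame corner for ridges: with the fingers closed, touch the top face of the shorter leg at its free end, run the fingertips lightly along the middle of that leg, round the corner and on to the free end of the longer leg, without lifting off on the way, then lift clear. Press only gently, do not shift or pick up the frame, and leave everything else lying or standing where it is.

Things in the scene. Friction and masses are not known exactly. Their poses are not given: they have to be found in the camera images.
- frame: Loose workpiece, 0.35 to 0.7 kg: two pale wooden rails, 45 mm wide, 22 mm thick, glued into a flat L. Origin on its underside, z up, top face at z 22 mm. In its own frame the long leg spans x 25 to 70, y -110 to 110 mm (free end y -110); the short leg x -70 to 70, y 65 to 110 mm (free end x -70). A thin dark mitre line crosses the corner.
- short_end (a point): Point on the top face, on the middle line of the short leg, 15 mm in from its free end; frame coordinates (-55, 87.5, 22) mm. Axes as frame.
- corner (a point): Point on the top face where the middle lines of the two legs meet; frame coordinates (47.5, 87.5, 22) mm.
- long_end (a point): Point on the top face, on the middle line of the long leg, 15 mm in from its free end; frame coordinates (47.5, -95, 22) mm.
- rest: Sprung rest fixed to the bench, under the frame: plywood base 240 x 310 mm (x, y), grey plate 230 x 300 mm on springs; origin under its centre, on the bench. The plate's top is about 34 mm above the bench (the frame's top about 56 mm) and stays level; pressed, it gives straight down 1 mm for each 1.2 N, and has about 10 mm left to sink.
- glue: White glue bottle with a red cap, 46 mm across, 85 mm tall, standing on the plate in the crook of the L; origin under its centre. Bystander.
- offcut: Dark wooden offcut 50 x 30 x 22 mm lying on the plate near the free end of the long leg, inside the L; origin under its centre. Bystander.
- screwdriver: Screwdriver with a red handle, lying on the bench beside the rest; x axis along it. Bystander.
- tape: Cardboard ring (empty tape core), 90 mm across, 24 mm high, lying on the bench beside the rest; origin under its centre. Bystander.
- mallet: Hammer with a pale handle, lying on the bench at the robot's right; x axis along it. Bystander.
- plane: Wooden hand plane, 200 x 55 mm, about 90 mm tall, standing on the bench at the robot's left; origin under its centre. Bystander.
- tin: Closed tin, 70 mm across, 100 mm tall, standing on the bench at the left; origin under its centre. Bystander.

How it is judged:
On the way, in this order (a step that is already met when the one before it is completed fails the run):
1. the fingertips touch the top of the short leg within about 30 mm of its free end (contact force between the fingers and frame above 0.15 N and x of the grasp point in the frame of frame between -0.085 and -0.037 m and y of the grasp point in the frame of frame between 0.0655 and 0.1095 m and z of the grasp point in the frame of frame above 0.028 m), for 0.06 s.
2. still touching, they pass the middle of the short leg (contact force between the fingers and frame above 0.15 N and x of the grasp point in the frame of frame between -0.022 and 0.004 m and y of the grasp point in the frame of frame between 0.0655 and 0.1095 m and z of the grasp point in the frame of frame above 0.028 m), for 0.06 s.
3. still touching, they pass the corner (contact force between the fingers and frame above 0.15 N and x of the grasp point in the frame of frame between 0.024 and 0.072 m and y of the grasp point in the frame of frame between 0.064 and 0.112 m and z of the grasp point in the frame of frame above 0.028 m), for 0.06 s.
4. still touching, they pass the first third of the long leg (contact force between the fingers and frame above 0.15 N and x of the grasp point in the frame of frame between 0.0255 and 0.0695 m and y of the grasp point in the frame of frame between 0.02 and 0.046 m and z of the grasp point in the frame of frame above 0.028 m), for 0.06 s.
5. still touching, they pass just beyond the middle of the long leg (contact force between the fingers and frame above 0.15 N and x of the grasp point in the frame of frame between 0.0255 and 0.0695 m and y of the grasp point in the frame of frame between -0.022 and 0.004 m and z of the grasp point in the frame of frame above 0.028 m), for 0.06 s.
6. still touching, they pass the last third of the long leg (contact force between the fingers and frame above 0.15 N and x of the grasp point in the frame of frame between 0.0255 and 0.0695 m and y of the grasp point in the frame of frame between -0.064 and -0.038 m and z of the grasp point in the frame of frame above 0.028 m), for 0.06 s.
7. still touching, they reach the last 30 mm of the long leg, at its free end (contact force between the fingers and frame above 0.15 N and x of the grasp point in the frame of frame between 0.0255 and 0.0695 m and y of the grasp point in the frame of frame between -0.125 and -0.078 m and z of the grasp point in the frame of frame above 0.028 m), for 0.06 s.
At the end, for the whole second after the job is handed in: After the trace the frame lies flat and still with both ends within 15 mm of where they started, every bystander is within 20 mm of where it started, and the robot touches nothing (distance of each of short_end, long_end from where it was at the start of the episode below 0.015 m and angle between frame's own z axis and vertical below 0.05 rad and linear speed of frame below 0.02 m/s and distance of each of glue, offcut, screwdriver, tape, mallet, plane, tin from where it was at the start of the episode below 0.02 m).
It fails at once if the fingers or arm press the frame with more than 18 N (contact force between the arm and frame above 18 N).
It fails at once if the fingers or arm press the frame with more than 18 N (contact force between the fingers and frame above 18 N).
It fails at once if the fingertips lift off 6 to 25 mm above the way between its two ends (more than about 40 mm in from the free ends) (z of the grasp point in the frame of frame between 0.048 and 0.066 m and contact force between the fingers and frame below 0.01 N and ((x of the grasp point in the frame of frame between -0.028 and 0.07 m and y of the grasp point in the frame of frame between 0.0655 and 0.1095 m) or (x of the grasp point in the frame of frame between 0.0255 and 0.0695 m and y of the grasp point in the frame of frame between -0.07 and 0.11 m))).
It fails at once if the frame is shifted by more than 15 mm, tipped or lifted (distance of any of short_end, long_end from where it was at the start of the episode above 0.015 m or z of frame in the frame of rest above 0.044 m or angle between frame's own z axis and vertical above 0.1 rad).
It fails at once if a bystander is moved by more than 20 mm or lifted (distance of any of glue, offcut, screwdriver, tape, mallet, plane, tin from where it was at the start of the episode above 0.02 m).
It also fails if it takes over 48 s, if anything falls off the work surface, if the arm or the gripper's body presses on something with over 40 N, if the wrist force passes 120 N, or if a joint passes its speed limit or range.

ROBOT

A 6-joint arm with a two-finger parallel gripper is mounted at the origin on the work surface. World frame = base frame: x ahead of the robot, y to its left, z up, the work surface at z = 0. Lengths are in m, angles in rad, forces in N, time in s.
With the tool pointing down it reaches from about 0.25 to 0.775 m from the base axis. Payload 4 kg.
Tool frame: the origin (TCP) lies between the finger pads; the fingertips stand 25 mm ahead of it and the grasp point (between the pads) lies 6 mm ahead of it; z points along the fingers, y is the line along which they close (so a half turn about z gives the same grasp; the last joint's range is limited). The gripper opens to 94 mm and grips with 3 to 60 N. Pads are 16 mm wide; open, the fingers measure 119 mm over their backs; the gripper's body (75 mm by 177 mm) begins 78 mm behind the grasp point.
Start: joints at [1.216, 0.087, 1.371, -0, 1.684, -0.103], TCP at [0.137, 0.533, 0.231] pointing down, gripper open.
Joint ranges: [-3.1, 3.1], [-0.76, 2.03], [0.27, 2.55], [-1.08, 4.22], [0.17, 2.65], [-2.57, 2.57]. Speed limits (rad/s): [2.79, 2.79, 3.14, 3.14, 3.14, 3.14].

INTERFACE

Orientations are given as a unit quaternion [x, y, z, w].
In Python, from station import bot gives the robot as it stands.
- The arm moves only by the shell command python3 -m inch 'ROWS' [OPENING] [FORCE]. ROWS is JSON, a list of rows, each a list of 6 numbers: the shift along the tool's x, y, z scaled (see below), then the turn, a rotation vector about the tool's x, y, z scaled (see below). In form: [[x, y, z, ax, ay, az], ...]. A call has 1 to 10 rows; each row shifts and turns the commanded pose from where the row before left it, along the tool's axes as they then stand; what a row does not reach is not made up. The controller multiplies each number of a shift by 0.02 m and each number of a turn by pi rad. A row lasts 1/12 s, in which the tool goes at most 41.7 mm and 7.16 degrees, less where a joint would pass 70% of its speed; a pose out of reach is approached as far as the arm can. A call with a number of a shift or a turn outside -1 to 1 is refused whole. A call with a gripper value outside its range is refused whole. OPENING is the opening, from -1 (shut) to 1 (fully open), set as the call begins (- or left out, the last holds). The fingers move at their own pace and stop on an object; FORCE is the grip in N (left out, the last holds). Time passes only in rows, so rows that do not move let the fingers close. It gives the time, the measured TCP pose, the force, the opening and the grip force at its end, in the units of the state.
- bot.get_obs(): the state, without advancing time (a new reading comes with each control period).
- bot.get_image(name): name is "scene" or "top" or "wrist"; returns a dict with "pixels" (480x640x3 uint8, red, green, blue), "z_map" (480x640 float32, m along the optical axis (not along the pixel's ray), 0 where there is no reading), "fx", "fy", "cx", "cy" (pixels), "R" (3x3) and "t" (3): a world point X has camera coordinates R X + t. Camera axes: x right, y down, z forward; pixel columns grow to the right and rows downward; lengths in m; the calibration is good to about 2 mm. A picture is of the moment at which its call begins.
- bot.job_done(): hands the job in; it is judged then, once.
The state is a dict: "time_s": time; "q": joint angles; "joint_vel": joint speeds; "joint_efforts": joint torques, N m; "ee_pos": TCP position; "tcp_rot": TCP orientation; "wrist_force": force on the tool from outside, world axes, zero at the start; "wrist_torque": the same for the moment, N m; "width": opening from 0.0 (shut) to 1.0 (fully open); "grip_force": force on a finger pad.
Only numpy, scipy, OpenCV 4.12 (cv2) and the standard library are available. Lean on these libraries where they do the work, as an engineer would, in place of code of your own. Each camera call takes 0.05 s, during which the arm holds its last target. There are 200 camera calls.

## Working session

There is one attempt and no reset: what is moved stays moved. The work goes in short steps, Python scripts to look and compute and a shell command to move; the robot and the scene stay as the last step left them, time stands still between calls to the robot, and variables do not carry over. Pictures are saved under pics/ and viewed, at most 10 in all, crops included, and the job is handed in when it is done.

```bash
mkdir -p pics; ls
python3 - <<'E'
from station import bot
import cv2,numpy as np
o=bot.get_obs();print(o)
for n in ["top","scene"]:
    d=bot.get_image(n);cv2.imwrite(f"pics/{n}0.png",d["pixels"][:,:,::-1]);np.savez(f"{n}0.npz",**d)
    print(n,d["fx"],d["cx"],d["cy"],d["R"].round(3).tolist(),d["t"])
E
```

```text
pics
{'time_s': 0.0, 'q': array([ 1.21591165e+00,  8.79390650e-02,  1.37226388e+00, -1.41158385e-05,
        1.68360157e+00, -1.03127308e-01]), 'joint_vel': array([-5.51279389e-04,  6.06375361e-05,  8.22693798e-04, -3.13588720e-04,
        1.21980422e-03, -1.17755439e-03]), 'joint_efforts': array([-4.33374598e-04, -3.40195620e+01, -3.02422428e+01,  7.16035324e-02,
        3.32036277e-02, -1.83031761e-04]), 'ee_pos': array([0.13685604, 0.53218118, 0.22930796]), 'tcp_rot': array([ 1.25547216e-01,  9.92087029e-01, -1.07865202e-03, -2.44226541e-04]), 'wrist_force': array([-0.24593414,  0.59731455,  0.13666706]), 'wrist_torque': array([-0.01950012,  0.01915678, -0.02670133]), 'grip_force': 0.0, 'width': 1.0008828839055437}
top 509.80953566618666 315.9584867815357 244.1174626524258 [[-0.027, -0.999, -0.018], [-0.98, 0.03, -0.194], [0.195, 0.013, -0.981]] [0.03659194 0.54527128 1.27685867]
scene 443.5295552589542 313.0063124374619 233.60668514053168 [[0.224, 0.975, -0.011], [0.788, -0.187, -0.587], [-0.574, 0.123, -0.809]] [-0.1032823  -0.38556592  1.45562719]
```

View pics/top0.png

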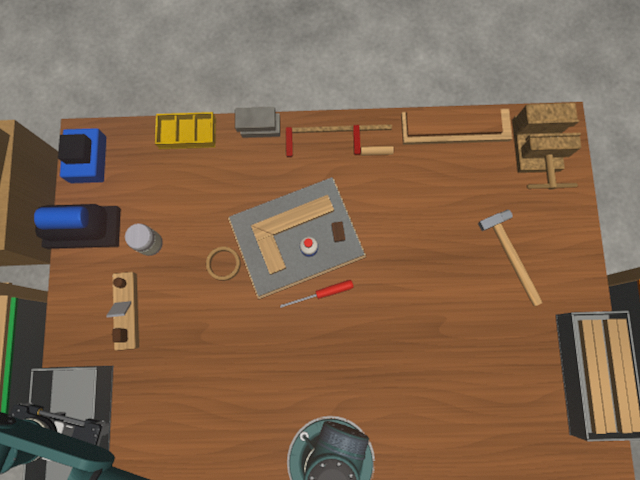

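View pics/scene0.png

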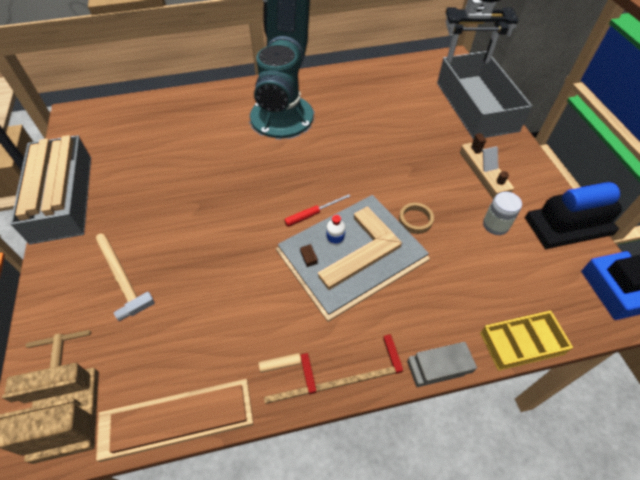

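Top view: the L's corner is at about (258,230), the short free end at (278,270) and the long free end at (330,202). The glue is at (309,245) and the offcut at (338,231). In the scene view the corner is near (390,240), the short end near (365,213) and the long end near (330,275).

```bash
cat > h.py <<'E'
import numpy as np,cv2
def world(d,uv,z):
    uv=np.atleast_2d(np.asarray(uv,float));R,t=np.array(d["R"]),np.array(d["t"])
    r=np.c_[(uv[:,0]-d["cx"])/d["fx"],(uv[:,1]-d["cy"])/d["fy"],np.ones(len(uv))]@R
    c=-R.T@t;return c+r*((z-c[2])/r[:,2])[:,None]
def tri(d1,p,d2,q):
    P=[np.array([[d["fx"],0,d["cx"]],[0,d["fy"],d["cy"]],[0,0,1]])@np.c_[d["R"],d["t"]] for d in(d1,d2)]
    X=cv2.triangulatePoints(P[0],P[1],np.array(p,float).T,np.array(q,float).T);return (X[:3]/X[3]).T
def depthpts(d):
    v,u=np.mgrid[:480,:640];z=d["z_map"]
    c=np.stack([(u-d["cx"])/d["fx"]*z,(v-d["cy"])/d["fy"]*z,z],-1)
    return (c-np.array(d["t"]))@np.array(d["R"])
E
python3 - <<'E'
from h import *
D={n:np.load(n+"0.npz") for n in("top","scene")}
roi={"top":(225,175,370,300),"scene":(275,195,430,318)}
C={}
for n,d in D.items():
    im=d["pixels"];x0,y0,x1,y1=roi[n]
    hsv=cv2.cvtColor(im,cv2.COLOR_RGB2HSV)
    W=depthpts(d)
    m=((hsv[...,2]>150)&(hsv[...,1]>50)&(hsv[...,1]<150)).astype(np.uint8)
    k=np.zeros_like(m);k[y0:y1,x0:x1]=1;m*=k
    m=cv2.morphologyEx(m,cv2.MORPH_OPEN,np.ones((3,3)));m=cv2.morphologyEx(m,cv2.MORPH_CLOSE,np.ones((5,5)))
    c=max(cv2.findContours(m,0,2)[0],key=cv2.contourArea)
    a=cv2.approxPolyDP(c,4,True)[:,0];C[n]=a
    print(n,cv2.contourArea(c),a.tolist());print(world(d,a,.056).round(3).tolist())
    full=np.zeros_like(m);cv2.drawContours(full,[c],-1,1,-1)
    z=W[...,2][full>0];print("depth z pct",np.percentile(z,[5,25,50,75,95]).round(4))
    g=(np.abs(W[...,2]-.056)<.012)&(full>0);P=W[g][:,:2]
    r=cv2.minAreaRect(P.astype(np.float32));print("rect",r)
    o=im.copy();cv2.drawContours(o,[c],-1,(255,0,255),1);
    cv2.imwrite(f"pics/seg_{n}.png",cv2.resize(o[y0:y1,x0:x1,::-1],None,fx=2.5,fy=2.5,interpolation=0))
cv2.imwrite("pics/seg.png",np.vstack([cv2.resize(cv2.imread(f"pics/seg_{n}.png"),(400,290)) for n in D]))
E
```

```text
top 1889.5 [[328, 196], [252, 225], [269, 273], [284, 267], [273, 234], [332, 210]]
[[0.675, -0.015, 0.056], [0.602, 0.188, 0.056], [0.473, 0.144, 0.056], [0.488, 0.105, 0.056], [0.576, 0.133, 0.056], [0.636, -0.024, 0.056]]
depth z pct [0.0502 0.0531 0.0549 0.0566 0.0594]
rect ((0.5761606097221375, 0.0664571225643158), (0.13990682363510132, 0.21998699009418488), 21.12944984436035)
scene 8929.5 [[275, 195], [275, 317], [429, 317], [429, 221], [409, 210], [410, 205], [429, 209], [429, 195], [375, 195], [405, 224], [424, 229], [414, 237], [427, 255], [332, 313], [325, 311], [278, 243], [367, 195]]
[[0.381, -0.085, 0.056], [0.729, -0.146, 0.056], [0.806, 0.182, 0.056], [0.557, 0.28, 0.056], [0.512, 0.244, 0.056], [0.497, 0.252, 0.056], [0.521, 0.295, 0.056], [0.476, 0.313, 0.056], [0.443, 0.174, 0.056], [0.552, 0.218, 0.056], [0.578, 0.259, 0.056], [0.596, 0.226, 0.056], [0.653, 0.237, 0.056], [0.748, -0.022, 0.056], [0.74, -0.036, 0.056], [0.536, -0.105, 0.056], [0.438, 0.153, 0.056]]
depth z pct [-0.0036 -0.0017 -0.0003  0.0017  0.0217]
rect ((0.0, 0.0), (0.0, 0.0), 0.0)
```

View pics/seg.png

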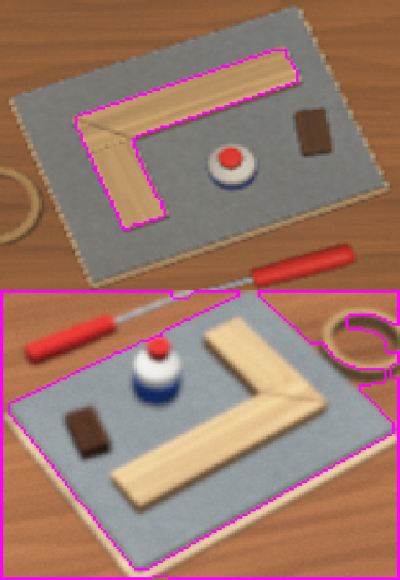

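The top-view outline fits the L: its rectangle is 140 x 220 mm, with depth at z ≈ 0.055. The scene mask leaked onto the plate and bench, so I'll redo it using height and triangulate.

Run:
```python
from h import *
D={n:np.load(n+"0.npz") for n in("top","scene")}
roi={"top":(225,175,370,300),"scene":(275,195,430,318)}
tgt=np.array([[-70,110],[70,110],[70,-110],[25,-110],[25,65],[-70,65]])/1000
Q={}
for n,d in D.items():
    hsv=cv2.cvtColor(d["pixels"],cv2.COLOR_RGB2HSV);W=depthpts(d);x0,y0,x1,y1=roi[n]
    m=((hsv[...,2]>150)&(hsv[...,1]>50)&(hsv[...,1]<150)&(W[...,2]>.046)).astype(np.uint8)
    k=np.zeros_like(m);k[y0:y1,x0:x1]=1;m=cv2.morphologyEx(m*k,cv2.MORPH_OPEN,np.ones((3,3)))
    c=max(cv2.findContours(m,0,2)[0],key=cv2.contourArea);a=cv2.approxPolyDP(c,4,True)[:,0].astype(float)
    w=world(d,a,.056)[:,:2]
    print(n,len(a),a.tolist(),"medz",np.median(W[...,2][m>0]), cv2.minAreaRect(world(d,c[:,0],.056)[:,:2].astype(np.float32)))
    if len(a)!=6: continue
    best=None
    for s in range(6):
      for o in(1,-1):
        p=np.roll(np.arange(6)[::o],s);A=tgt-tgt.mean(0);B=w[p]-w.mean(0)
        th=np.arctan2((A[:,0]*B[:,1]-A[:,1]*B[:,0]).sum(),(A*B).sum())
        R=np.array([[np.cos(th),-np.sin(th)],[np.sin(th),np.cos(th)]]);e=np.sqrt(((A@R.T-B)**2).sum(1).mean())
        if best is None or e<best[0]: best=(e,th,w.mean(0)-R@tgt.mean(0),p,R)
    e,th,T,p,R=best;Q[n]=a[p];print("rms",e,"yaw",np.degrees(th),"origin",T)
    for q in([-55,87.5],[47.5,87.5],[47.5,-95]):print((T+R@(np.array(q)/1000)).round(4))
if len(Q)==2:print(tri(D["top"],Q["top"],D["scene"],Q["scene"]).round(4))
```

```text
top 6 [[327.0, 196.0], [252.0, 225.0], [269.0, 273.0], [284.0, 267.0], [271.0, 234.0], [332.0, 210.0]] medz 0.054911084107766864 ((0.5751543641090393, 0.06614204496145248), (0.14007055759429932, 0.21843454241752625), 20.48831558227539)
rms 0.003696737730675025 yaw 19.917706708914817 origin [0.57468253 0.0665713 ]
[0.4932 0.1301]
[0.5895 0.165 ]
[ 0.6517 -0.0066]
scene 6 [[368.0, 207.0], [355.0, 215.0], [375.0, 239.0], [319.0, 272.0], [328.0, 285.0], [400.0, 244.0]] medz 0.0538996511918073 ((0.5783049464225769, 0.06418696790933609), (0.14040426909923553, 0.22075003385543823), 20.377071380615234)
rms 0.004430099098159668 yaw 19.50126044533516 origin [0.57895146 0.0640302 ]
[0.4979 0.1282]
[0.5945 0.1624]
[ 0.6554 -0.0097]
[[ 0.4741  0.1448  0.0515]
 [ 0.6036  0.1883  0.0494]
 [ 0.676  -0.0125  0.052 ]
 [ 0.6372 -0.0246  0.0518]
 [ 0.5766  0.1356  0.0512]
 [ 0.4892  0.1058  0.0478]]
```

```bash
python3 -m inch '[[0,0,0,0,0,-0.0386],[0,0,0,0,0,-0.0386],[0,0,0,0,0,-0.0386],[0,0,0,0,0,-0.0386],[0,0,0,0,0,-0.0386],[0,0,0,0,0,0],[0,0,0,0,0,0]]' -1 10
cat > g.py <<'E'
from station import bot
from h import *
from scipy.spatial.transform import Rotation as Ro
import sys
o=bot.get_obs();R=Ro.from_quat(o["tcp_rot"]).as_matrix()
th=np.radians(20.3);F=np.array([[np.cos(th),-np.sin(th)],[np.sin(th),np.cos(th)]]);T=np.array([.5765,.0655])
p=o["ee_pos"];g=p+R[:,2]*.006
print("t",o["time_s"],"tcp",p.round(4),"frame xy mm",(F.T@(g[:2]-T)*1000).round(1),"tipz",(p+R[:,2]*.025)[2].round(4),"F",o["wrist_force"].round(2),"w",round(o["width"],3))
print("toolyaw y",np.degrees(np.arctan2(R[1,1],R[0,1])).round(2),"z",R[:,2].round(4))
if len(sys.argv)>1:
    f=np.array(eval(sys.argv[1]))/1000;tg=np.r_[T+F@f[:2],f[2]]
    print("units to tip target",(R.T@(tg-(p+R[:,2]*.025))/.02).round(3))
E
python3 g.py '[-55,87.5,120]'
python3 - <<'E'
from h import *
d=np.load("top0.npz");T=np.array([.5765,.0655]);th=np.radians(20.3);F=np.array([[np.cos(th),-np.sin(th)],[np.sin(th),np.cos(th)]])
for n,uv,z in(("glue cap",(309,243),.115),("offcut",(338,231),.056)):
    w=world(d,uv,z)[0];print(n,w.round(3),((w[:2]-T)@F*1000).round(0))
E
```

```text
time_s: 0.68
ee_pos: [0.137, 0.5325, 0.23]
tcp_rot: [-0.175, 0.985, -0.0, -0.0]
wrist_force: [-0.1, -0.1, -0.6]
width: 0.539
grip_force: 0.0
t 0.6833 tcp [0.137  0.5325 0.23  ] frame xy mm [-250.2  590.5] tipz 0.205 F [-0.15 -0.11 -0.58] w 0.539
toolyaw y 110.14 z [-3.e-04 -8.e-04 -1.e+00]
units to tip target [ -9.836 -25.117   4.26 ]
glue cap [0.537 0.037 0.115] [-47. -13.]
offcut [ 0.579 -0.038  0.056] [-34. -98.]
```

```bash
python3 -m inch '[[-0.38,-0.97,0,0,0,0],[-0.38,-0.97,0,0,0,0],[-0.38,-0.97,0,0,0,0],[-0.38,-0.97,0,0,0,0],[-0.38,-0.97,0,0,0,0],[-0.38,-0.97,0,0,0,0],[-0.38,-0.97,0,0,0,0],[-0.38,-0.97,0,0,0,0],[-0.38,-0.97,0,0,0,0],[-0.38,-0.97,0,0,0,0]]' && python3 -m inch '[[-0.38,-0.97,0,0,0,0],[-0.38,-0.97,0,0,0,0],[-0.38,-0.97,0,0,0,0],[-0.38,-0.97,0,0,0,0],[-0.38,-0.97,0,0,0,0],[-0.38,-0.97,0,0,0,0],[-0.38,-0.97,0,0,0,0],[-0.38,-0.97,0,0,0,0],[-0.38,-0.97,0,0,0,0],[-0.38,-0.97,0,0,0,0]]' >/dev/null; python3 -m inch '[[-0.38,-0.95,0,0,0,0],[-0.38,-0.95,0,0,0,0],[-0.38,-0.95,0,0,0,0],[-0.38,-0.95,0,0,0,0],[-0.38,-0.95,0,0,0,0],[-0.38,-0.95,0.5,0,0,0],[0,0,0.5,0,0,0],[0,0,0,0,0,0],[0,0,0,0,0,0]]' >/dev/null; python3 g.py '[-55,87.5,80]'
python3 - <<'E'
from station import bot
import cv2,numpy as np
d=bot.get_image("wrist");cv2.imwrite("pics/w1.png",d["pixels"][:,:,::-1]);np.savez("w1.npz",**d)
E
```

```text
time_s: 1.52
ee_pos: [0.2761, 0.3762, 0.2304]
tcp_rot: [-0.175, 0.985, -0.0, -0.0]
wrist_force: [-0.3, -0.4, -0.6]
width: 0.004
grip_force: 0.0
t 3.1 tcp [0.4957 0.1308 0.2094] frame xy mm [-53.2  89.3] tipz 0.1844 F [-0.22  1.05  0.5 ] w 0.003
toolyaw y 110.24 z [-2.8e-03  3.0e-04 -1.0e+00]
units to tip target [ 0.075 -0.096  5.22 ]
```

View pics/w1.png

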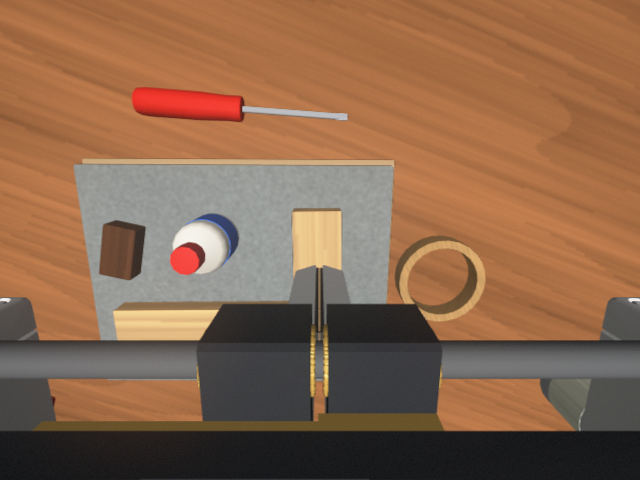

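The wrist view shows the short leg's free end at row 210, columns 293–342. The fingers are on its middle line at about (320,265), aligned with the leg. I'll cross-check that edge, then descend.

```bash
python3 - <<'E'
from h import *
d=np.load("w1.npz");T=np.array([.5765,.0655]);th=np.radians(20.3);F=np.array([[np.cos(th),-np.sin(th)],[np.sin(th),np.cos(th)]])
w=world(d,[(293,211),(342,211),(293,265),(342,268),(115,310)],.055);print(((w[:,:2]-T)@F*1000).round(1))
W=depthpts(d);print("leg z",np.median(W[220:255,300:335,2]),"plate z",np.median(W[180:200,200:300,2]))
E
python3 -m inch '[[0.07,-0.1,1,0,0,0],[0,0,1,0,0,0],[0,0,1,0,0,0],[0,0,1,0,0,0],[0,0,0.6,0,0,0],[0,0,0.4,0,0,0],[0,0,0.3,0,0,0],[0,0,0,0,0,0],[0,0,0,0,0,0],[0,0,0,0,0,0]]'; python3 g.py '[-55,87.5,60]'
```

```text
[[ -72.    66.1]
 [ -71.9  110.1]
 [ -21.1   65. ]
 [ -18.   110.8]
 [  23.6 -107.2]]
leg z 0.05540579594416516 plate z 0.03335449763945467
time_s: 3.98
ee_pos: [0.4968, 0.1283, 0.1058]
tcp_rot: [-0.176, 0.984, -0.0, 0.001]
wrist_force: [-0.8, 0.1, 0.5]
width: 0.008
grip_force: 0.0
t 3.9833 tcp [0.4968 0.1283 0.1058] frame xy mm [-52.9  86.6] tipz 0.0808 F [-0.8   0.12  0.54] w 0.008
toolyaw y 110.32 z [ 2.3e-03  4.0e-04 -1.0e+00]
units to tip target [0.108 0.048 1.039]
```

```bash
python3 -m inch '[[0,0,0.4,0,0,0],[0,0,0.4,0,0,0],[0,0,0.2,0,0,0],[0,0,0.1,0,0,0],[0,0,0,0,0,0],[0,0,0,0,0,0],[0,0,0,0,0,0]]'; python3 g.py; for i in 1; do python3 -m inch '[[0,0,0.1,0,0,0],[0,0,0.1,0,0,0],[0,0,0,0,0,0],[0,0,0,0,0,0]]' >/dev/null; python3 g.py;done
```

```text
time_s: 4.57
ee_pos: [0.4962, 0.1282, 0.0827]
tcp_rot: [-0.176, 0.984, 0.0, 0.0]
wrist_force: [0.0, 0.1, 0.6]
width: 0.006
grip_force: 0.0
t 4.5667 tcp [0.4962 0.1282 0.0827] frame xy mm [-53.6  86.6] tipz 0.0577 F [0.03 0.08 0.57] w 0.006
toolyaw y 110.31 z [ 4.e-04  2.e-04 -1.e+00]
t 4.9 tcp [0.4964 0.1282 0.0789] frame xy mm [-53.3  86.6] tipz 0.0539 F [ 0.19 -0.56  1.41] w 0.003
toolyaw y 110.31 z [ 1.1e-03  3.0e-04 -1.0e+00]
```

```bash
python3 -m inch '[[0,0,0.1,0,0,0],[0,0,0,0,0,0],[0,0,0,0,0,0]]' | grep force;python3 -m inch '[[0,0,0.05,0,0,0],[0,0,0,0,0,0],[0,0,0,0,0,0]]' | grep force;python3 -m inch '[[0,0,0,0,0,0]]' | grep force;python3 -m inch '[[0,0,0,0,0,0]]' | grep force;  python3 g.py
```

```text
wrist_force: [0.3, 0.1, 4.1]
grip_force: 1.9
wrist_force: [0.3, 1.1, 5.2]
grip_force: 2.5
wrist_force: [-0.1, 0.2, 4.8]
grip_force: 2.5
wrist_force: [0.7, 0.3, 5.4]
grip_force: 2.5
t 5.5667 tcp [0.4964 0.1282 0.0759] frame xy mm [-53.4  86.6] tipz 0.0509 F [0.66 0.32 5.4 ] w 0.005
toolyaw y 110.32 z [ 1.1e-03  2.0e-04 -1.0e+00]
```

```bash
python3 -m inch '[[0,0,-0.08,0,0,0],[-0.05,0,0,0,0,0],[-0.1,0,0,0,0,0],[-0.15,0,0,0,0,0],[-0.15,0,0,0,0,0],[-0.15,0,0,0,0,0],[-0.15,0,0,0,0,0],[-0.15,0,0,0,0,0]]' | grep wrist; python3 g.py
```

```text
wrist_force: [-2.5, -0.6, 3.2]
t 6.2333 tcp [0.513  0.1345 0.0769] frame xy mm [-35.6  86.7] tipz 0.0519 F [-2.52 -0.55  3.21] w 0.009
toolyaw y 110.31 z [-5.e-04  0.e+00 -1.e+00]
```

```bash
python3 -m inch '[[-0.15,0,-0.04,0,0,0],[-0.15,0,0,0,0,0],[-0.15,0,0,0,0,0],[-0.15,0,0,0,0,0],[-0.15,0,0,0,0,0],[-0.15,0,0,0,0,0],[-0.15,0,0,0,0,0],[-0.15,0,0,0,0,0],[-0.15,0,0,0,0,0]]' | grep wrist; python3 g.py
python3 - <<'E'
from station import bot
import cv2,numpy as np
d=bot.get_image("wrist");cv2.imwrite("pics/w2.png",d["pixels"][:,:,::-1]);np.savez("w2.npz",**d)
E
```

```text
wrist_force: [-2.2, -0.2, 2.6]
t 6.9833 tcp [0.5385 0.1439 0.0779] frame xy mm [-8.5 86.7] tipz 0.0529 F [-2.24 -0.21  2.63] w 0.007
toolyaw y 110.31 z [ 0.e+00  1.e-04 -1.e+00]
```

View pics/w2.png

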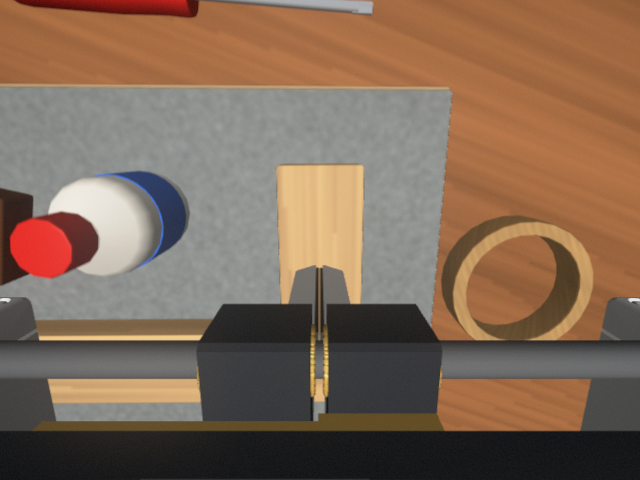

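The short leg's end edge is now at row 165, columns 278–363, with the fingers still on its middle line. I'll check it against the starting position for drift.

```bash
python3 - <<'E'
from h import *
d=np.load("w2.npz");T=np.array([.5765,.0655]);th=np.radians(20.3);F=np.array([[np.cos(th),-np.sin(th)],[np.sin(th),np.cos(th)]])
w=world(d,[(278,165),(363,165)],.053);print(((w[:,:2]-T)@F*1000).round(1))
E
python3 -m inch '[[-0.15,0,-0.01,0,0,0],[-0.15,0,0,0,0,0],[-0.15,0,0,0,0,0],[-0.15,0,0,0,0,0],[-0.15,0,0,0,0,0],[-0.15,0,0,0,0,0],[-0.15,0,0,0,0,0],[-0.15,0,0,0,0,0],[-0.15,0,0,0,0,0],[-0.15,0,0,0,0,0]]' | grep wrist; python3 g.py
```

```text
[[-71.5  65.9]
 [-71.4 108.9]]
wrist_force: [-2.3, -1.1, 2.3]
t 7.8667 tcp [0.5666 0.1543 0.0781] frame xy mm [21.5 86.7] tipz 0.0531 F [-2.3  -1.06  2.34] w 0.002
toolyaw y 110.31 z [-0.e+00  1.e-04 -1.e+00]
```

The frame hasn't moved, so I'll go on to the corner and turn down the long leg.

```bash
python3 -m inch '[[-0.15,0,0,0,0,0],[-0.15,0,0,0,0,0],[-0.15,0,0,0,0,0],[-0.15,0,0,0,0,0],[-0.15,0,0,0,0,0],[-0.15,0,0,0,0,0],[-0.15,0,0,0,0,0],[-0.15,0,0,0,0,0],[-0.08,-0.05,0,0,0,0],[0,-0.1,0,0,0,0]]' | grep wrist; python3 g.py
python3 -m inch '[[0,-0.15,0,0,0,0],[0,-0.15,0,0,0,0],[0,-0.15,0,0,0,0],[0,-0.15,0,0,0,0],[0,-0.15,0,0,0,0],[0,-0.15,0,0,0,0],[0,-0.15,0,0,0,0],[0,-0.15,0,0,0,0],[0,-0.15,0,0,0,0],[0,-0.15,0,0,0,0]]' | grep wrist; python3 g.py '[47.5,-95,53]'
```

```text
wrist_force: [0.3, 1.3, 3.0]
t 8.7 tcp [0.592  0.1611 0.0782] frame xy mm [47.7 84.3] tipz 0.0532 F [0.25 1.3  3.02] w 0.008
toolyaw y 110.34 z [ 0.001   0.0018 -1.    ]
wrist_force: [-0.9, 2.1, 2.2]
t 9.5333 tcp [0.6019 0.1319 0.0781] frame xy mm [46.8 53.4] tipz 0.0531 F [-0.88  2.08  2.25] w 0.007
toolyaw y 110.32 z [-0.e+00  2.e-04 -1.e+00]
units to tip target [-3.200e-02 -7.422e+00  4.000e-03]
```

```bash
python3 -m inch '[[0,-0.15,0,0,0,0],[0,-0.15,0,0,0,0],[0,-0.15,0,0,0,0],[0,-0.15,0,0,0,0],[0,-0.15,0,0,0,0],[0,-0.15,0,0,0,0],[0,-0.15,0,0,0,0],[0,-0.15,0,0,0,0],[0,-0.15,0,0,0,0],[0,-0.15,0,0,0,0]]' | grep wrist; python3 g.py
python3 -m inch '[[0,-0.15,0,0,0,0],[0,-0.15,0,0,0,0],[0,-0.15,0,0,0,0],[0,-0.15,0,0,0,0],[0,-0.15,0,0,0,0],[0,-0.15,0,0,0,0],[0,-0.15,0,0,0,0],[0,-0.15,0,0,0,0],[0,-0.15,0,0,0,0],[0,-0.15,0,0,0,0]]' | grep wrist; python3 g.py '[47.5,-95,53]'
python3 - <<'E'
from station import bot
import cv2,numpy as np
d=bot.get_image("top");np.savez("top1.npz",**d);cv2.imwrite("pics/t1.png",cv2.resize(d["pixels"][150:320,200:400,::-1],None,fx=3,fy=3))
E
```

```text
wrist_force: [-0.3, 2.4, 3.5]
t 10.3667 tcp [0.6123 0.1037 0.0781] frame xy mm [46.8 23.4] tipz 0.0531 F [-0.26  2.43  3.54] w 0.006
toolyaw y 110.31 z [ 0.e+00  1.e-04 -1.e+00]
wrist_force: [-0.8, 2.0, 3.1]
t 11.2 tcp [0.6227 0.0756 0.0781] frame xy mm [46.9 -6.6] tipz 0.0531 F [-0.77  2.02  3.07] w 0.003
toolyaw y 110.32 z [ 0.e+00  1.e-04 -1.e+00]
units to tip target [-3.10e-02 -4.42e+00  3.00e-03]
```

View pics/t1.png

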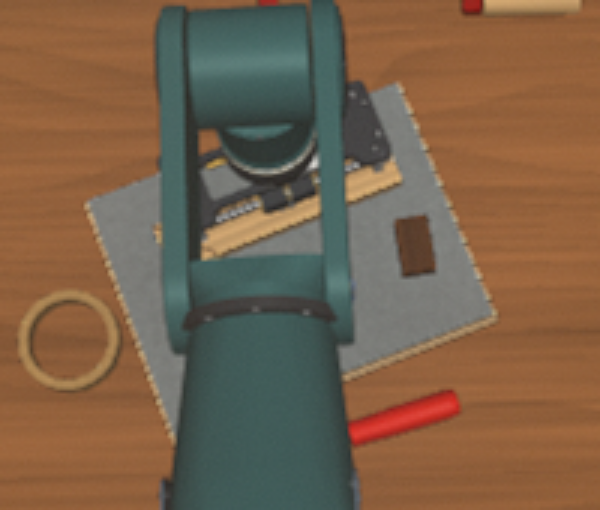

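In the top-view crop the long leg's end corner is at (400,180), which is full-image (333,210). It was at (332,210) at the start, so the frame hasn't shifted. Carrying on to the end.

```bash
python3 -m inch '[[0,-0.15,0,0,0,0],[0,-0.15,0,0,0,0],[0,-0.15,0,0,0,0],[0,-0.15,0,0,0,0],[0,-0.15,0,0,0,0],[0,-0.15,0,0,0,0],[0,-0.15,0,0,0,0],[0,-0.15,0,0,0,0],[0,-0.15,0,0,0,0],[0,-0.15,0,0,0,0]]' | grep wrist; python3 g.py
python3 -m inch '[[0,-0.15,0,0,0,0],[0,-0.15,0,0,0,0],[0,-0.15,0,0,0,0],[0,-0.15,0,0,0,0],[0,-0.15,0,0,0,0],[0,-0.15,0,0,0,0],[0,-0.15,0,0,0,0],[0,-0.15,0,0,0,0],[0,-0.15,0,0,0,0],[0,-0.15,0,0,0,0]]' | grep wrist; python3 g.py
python3 -m inch '[[0,-0.15,0,0,0,0],[0,-0.15,0,0,0,0],[0,-0.15,0,0,0,0],[0,-0.15,0,0,0,0],[0,-0.15,0,0,0,0],[0,-0.15,0,0,0,0],[0,-0.15,0,0,0,0],[0,-0.15,0,0,0,0],[0,-0.1,0,0,0,0],[0,0,0,0,0,0]]' | grep wrist; python3 g.py
```

```text
wrist_force: [-0.7, 1.5, 2.6]
t 12.0833 tcp [0.6331 0.0474 0.0781] frame xy mm [ 46.8 -36.6] tipz 0.0531 F [-0.67  1.53  2.63] w 0.007
toolyaw y 110.31 z [-0.e+00  1.e-04 -1.e+00]
wrist_force: [-0.9, 2.3, 3.1]
t 12.9167 tcp [0.6436 0.0193 0.0781] frame xy mm [ 46.9 -66.6] tipz 0.0531 F [-0.94  2.34  3.13] w 0.006
toolyaw y 110.31 z [ 0.e+00  1.e-04 -1.e+00]
wrist_force: [-1.4, 1.0, 2.8]
t 13.75 tcp [ 0.6527 -0.0055  0.0781] frame xy mm [ 46.9 -93.1] tipz 0.0531 F [-1.44  0.99  2.84] w 0.004
toolyaw y 110.29 z [ 4.e-04 -6.e-04 -1.e+00]
```

Contact held all the way and the fingers are at the long end. Now lifting straight up.

```bash
python3 -m inch '[[0,0,-0.1,0,0,0],[0,0,-0.3,0,0,0],[0,0,-0.8,0,0,0],[0,0,-1,0,0,0],[0,0,-1,0,0,0],[0,0,-1,0,0,0],[0,0,-1,0,0,0],[0,0,-1,0,0,0],[0,0,0,0,0,0],[0,0,0,0,0,0]]' | grep wrist; python3 -m inch '[[0,0,0,0,0,0],[0,0,0,0,0,0],[0,0,0,0,0,0],[0,0,0,0,0,0],[0,0,0,0,0,0]]' >/dev/null; python3 g.py
python3 - <<'E'
from station import bot
import cv2
d=bot.get_image("scene");cv2.imwrite("pics/s2.png",d["pixels"][:,:,::-1])
E
```

```text
wrist_force: [0.6, 0.2, 0.3]
t 15.0 tcp [ 0.6522 -0.0048  0.201 ] frame xy mm [ 46.6 -92.2] tipz 0.176 F [0.47 0.6  0.22] w 0.002
toolyaw y 110.31 z [-1.7e-03  2.0e-04 -1.0e+00]
```

View pics/s2.png

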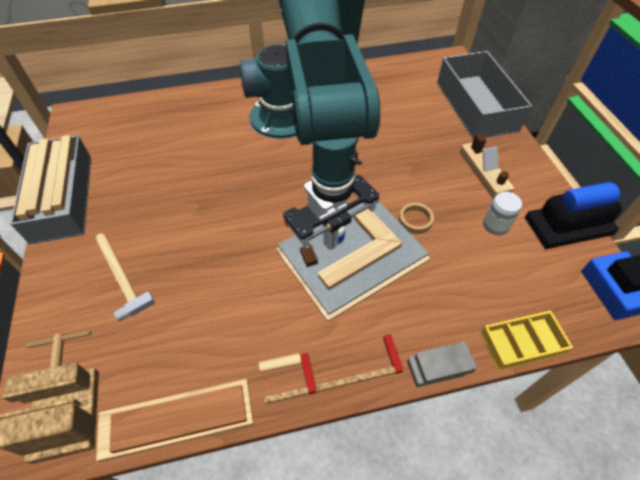

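The gripper is clear above the frame. The frame's corner at (400,243) and long end near (325,280), along with the offcut, tape, plane, tin and mallet, are where they started.

```bash
python3 -c "
from station import bot
print(bot.job_done())"
```

```text
the job is handed in; nothing more can be done
None
```

I traced the frame from the short leg's free end, round the corner, to the long leg's free end at about 2–3 N (about 5 N at first touch). The fingers stayed in contact in every reading, then lifted clear; I saw no shift in the frame or the visible bystanders (the arm hid the glue bottle and screwdriver in the last picture), and I handed the job in without getting a verdict back.

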